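# Hang the nib basket in the rinse bath

## Task

Hang the small wire basket of pen nibs (the one with the blue handle) inside the steel rinse bath: its bent lip goes over the notched rail on the bath's front wall, the key under the bend into the rail's notch, whose place along the rail differs and has to be felt for lightly, and then it is pressed down until its spring catch snaps past the rail's bead and it is fully home. Keep the basket level all the way so that no nib falls out, and never force it against the bath or its rail, which a hard push bends. Leave the cream jug, the colour dish and the paint pot where they stand.

Things in the scene. Friction and masses are not known exactly. Their poses are not given: they have to be found in the camera images.
- bath: Fixed open stainless rinse bath on rubber feet, 210 mm long (its y), 110 deep (its x), 93 high, sheet 3 thick, inner floor 10 above the desk. Origin: centre of its underside, on the desk; z up; its -x wall is the front long wall, nearest the robot, which carries the hanging rail.
- rail_line (a point): Point of the bath: top of the rail at mid-length of the front wall; axes as the bath's. Clamp-on aluminium bar along y, 8 mm thick, 144 long, 32 high, friction about 0.6. A notch 12 wide (y), 16 deep is cut in its top. The rail was clamped by hand: the notch is anywhere from -30 to +30 mm along y from here; not given, see or feel it. The bar's top reaches at least 40 mm to both sides.
- rail_bead (a point): Point of the bath, 20.5 mm below rail_line and 4 mm to -x: on the rail's outer face, where a half-round bead runs along the whole rail, 2.2 mm proud of the face. Bath and rail do not give way below 40 N.
- handle (a point): Centre of the basket's blue ribbed handle, an upright slab 12 mm thick (x), 36 wide (y), 42 high; grip it across the 12 mm from above. The basket (about 0.2 kg) stands upright on the desk at first, this point 99 mm up. Axes are the basket's: z up, x from hook to mesh, y along the bend.
- hook (a point): Underside of the basket's bend, mid-gap, 24 mm straight below the handle's centre, axes as the handle. Gap between back plate (+x) and lip (-x) 13.5 mm; bend 56 long in y; lip 34 deep. At home: on the rail's top, key in the notch, this point about 1.5 mm (0 to 3) to -x of rail_line, basket axes parallel to the bath's.
- key (a point): Tip of the key, 14 mm below the hook point: a steel block under the middle of the bend, filling the gap, 8 mm wide in y, 14 deep, its last 4 mm a V-shaped nose. Until it is in the notch it rides on the rail's top and the hook point stays 14 mm above home.
- catch_bead (a point): Sprung bead in the lip, 26 mm below the hook point; it reaches 4.5 mm into the gap from the lip and gives way outwards (3 N preload, then 1.5 N per mm). In the last 10 mm it must be pushed down past the rail's bead: roughly 3 to 10 N. Once past, it holds the basket.
- mesh (a point): Centre of the basket's wire-mesh floor, on its underside, 75 mm below and 40.75 mm to +x of the hook point. The mesh part is 62 (x) x 92 (y) x 40 mm high with nibs lying in it; it hangs inside the bath, 36 mm above the desk, when home.
- jug_in_work: White porcelain cream jug, 74 x 121 x 109 mm high, loose; origin at the centre of its underside. To be left alone.
- colour_dish: Small white dish with a black middle, 68 mm across, 18 high, loose; origin under its centre. To be left alone.
- pot_cobalt: Dark blue paint pot with a white cap, 40 x 42 x 50 mm high, loose; origin under its centre. To be left alone.

How it is judged:
By the outcome, as a careful person would: the job done as asked, in the order asked, and still so for the second after the job is handed in, with the robot touching nothing.
It also fails if it takes over 51 s, if anything falls off the work surface, if the arm or the gripper's body presses on something with over 40 N, if the wrist force passes 120 N, or if a joint passes its speed limit or range.

## Robot

A 6-joint arm with a two-finger parallel gripper is mounted at the origin on a cart in front of the work surface, level with it; the furniture and walls round the work are solid. World frame = base frame: x ahead of the robot, y to its left, z up, the work surface at z = 0. Lengths are in m, angles in rad, forces in N, time in s.
With the tool pointing down it reaches from about 0.325 to 0.85 m from the base axis. Payload 4.4 kg.
Tool frame: the origin (TCP) lies at the very end of the fingers, on their centre line; the grasp point (between the pads) lies behind it (manip.grip_depth is the z of the grasp point in the tool frame, in m); z points along the fingers, y is the line along which they close (so a half turn about z gives the same grasp; the last joint's range is limited). The gripper opens to 94 mm and grips with 3 to 60 N. Pads are 16 mm wide; open, the fingers measure 119 mm over their backs; the gripper's body (75 mm by 177 mm) begins 78 mm behind the grasp point.
Start: joints at [-1.435, 0.207, 1.542, -0, 1.393, -0.15], TCP at [0.163, -0.552, 0.205] pointing down, gripper open.
Joint ranges: [-2.73, 2.73], [-0.86, 2.22], [0.23, 2.46], [-1.11, 4.25], [0.08, 2.63], [-2.82, 2.82]. Speed limits (rad/s): [2.79, 2.79, 3.14, 3.14, 3.14, 3.14].

## Interface

Orientations are given as a unit quaternion [w, x, y, z].
In Python, from station import manip gives the robot as it stands.
- The arm moves only by the tool send_rows, never from a script. Its argument "series" is a list that holds one entry, the list of rows, each a list of 4 numbers: the shift along the tool's x, y, z in mm, then the turn about the tool's z in degrees. A call has 1 to 20 rows; each row is the pose to reach, as a shift and turn from the pose commanded when the call began, along the tool's axes at that moment; what a row does not reach only later rows make up. A row lasts 1/10 s, in which the tool goes at most 50 mm and 8.59 degrees, less where a joint would pass 70% of its speed; a pose out of reach is approached as far as the arm can. A call with a gripper value outside its range is refused whole. "claw" is the opening, from 0 (shut) to 1 (fully open), set as the call begins (left out, the last holds). The fingers move at their own pace and stop on an object; the grip force is fixed at half the most. Time passes only in rows, so rows that repeat a pose let the fingers close. It gives the time, the measured TCP pose, the force, the opening and the grip force at its end, in the units of the state.
- manip.state(): the state, without advancing time (a new reading comes with each control period).
- manip.snapshot(name): name is "scene" or "top" or "wrist"; returns a dict with "pixels" (420x560x3 uint8, red, green, blue), "range_z" (420x560 float32, m along the optical axis (not along the pixel's ray), 0 where there is no reading), "fx", "fy", "cx", "cy" (pixels), "R" (3x3) and "t" (3): a world point X has camera coordinates R X + t. Camera axes: x right, y down, z forward; pixel columns grow to the right and rows downward; lengths in m; the calibration is good to about 2 mm. A picture is of the moment at which its call begins.
- manip.hand_in(): hands the job in; it is judged then, once.
Trained networks look in a picture, given as the dict that the camera call returned (one of the last four; its "shot" number tells which), for a name from the list of things; names that differ only in an ending like _2 or _b are one class to them, and where a whole thing is asked for, a point or a joint stands for the part that bears it (a point fixed in the world has none). Each returns a list of dicts, best first, with "conf" (0 to 1); they miss things now and then, are a little off and sometimes report something else, mostly with a low value. They report only what shows in the picture. A call takes as long as a camera call.
- manip.silhouettes(picture, target): "pixels" (420x560 bool, what is visible of it) and "box" ([centre column, centre row, width, height] in pixels, round what is visible of it).
The state is a dict: "t": time; "qpos": joint angles; "joint_vel": joint speeds; "effort": joint torques, N m; "ee_pos": TCP position; "eef_rot": TCP orientation; "wrist_force": force on the tool from outside, world axes, zero at the start; "moment": the same for the moment, N m; "grip_width": opening from 0.0 (shut) to 1.0 (fully open); "gripper_force": force on a finger pad.
Only numpy, scipy, OpenCV 4.12 (cv2) and the standard library are available. Lean on these libraries where they do the work, as an engineer would, in place of code of your own. Each camera call takes 0.05 s, during which the arm holds its last target. There are 200 camera calls.

## Working session

There is one attempt and no reset: what is moved stays moved. The work goes in short steps, Python scripts to look and compute and a tool call to move; the robot and the scene stay as the last step left them, time stands still between calls to the robot, and variables do not carry over. Pictures are saved under pics/ and viewed, at most 10 in all, crops included, and the job is handed in when it is done.

Besides the shell and the picture viewer there is one more tool, called after "Call:" by a JSON object that holds its "api" and its "payload", one argument or row to a line. send_rows: Moves the arm, as the interface text tells. Its arguments: {"type":"object","properties":{"series":{"type":"array","items":{"type":"array","items":{"type":"array","items":{"type":"number"}}}},"claw":{"type":"number"}},"required":["series"]}

```bash
mkdir -p pics; cat > h.py <<'E'
import numpy as np, cv2
from station import manip
def world(p,mask):
    v,u=np.nonzero(mask&(p["range_z"]>0)); z=p["range_z"][v,u]
    c=np.stack([(u-p["cx"])/p["fx"]*z,(v-p["cy"])/p["fy"]*z,z],1)
    return (c-np.array(p["t"]))@np.array(p["R"])
def save(p,n): cv2.imwrite(f"pics/{n}.png",p["pixels"][:,:,::-1])
E
python3 - <<'E'
from h import *
np.set_printoptions(precision=4,suppress=True)
s=manip.state();print(s,manip.grip_depth)
ps=[]
for n in("scene","top"):
    p=manip.snapshot(n);ps.append(p["pixels"]);save(p,n)
    for t in("bath","handle","rail_line","jug_in_work","colour_dish","pot_cobalt"):
        try:
            for d in manip.silhouettes(p,t)[:2]:
                w=world(p,d["pixels"]); print(n,t,round(d["conf"],2),d["box"],w.min(0),w.max(0),np.median(w,0))
        except Exception as e: print(t,e)
cv2.imwrite("pics/a.png",cv2.resize(np.vstack(ps)[:,:,::-1],None,fx=.7,fy=.7))
E
```

```text
{'t': 0.0, 'qpos': array([-1.4345,  0.2074,  1.5429, -0.    ,  1.3935, -0.1505]), 'joint_vel': array([ 0.0004,  0.002 , -0.    , -0.0009,  0.0011,  0.0015]), 'effort': array([ -0.0016, -37.0882, -28.1415,   0.0697,   0.036 ,  -0.0002]), 'ee_pos': array([ 0.1625, -0.5507,  0.2043]), 'eef_rot': array([-0.0011,  0.9897,  0.1429, -0.    ]), 'wrist_force': array([ 0.2659,  0.8624, -0.9764]), 'moment': array([ 0.0487, -0.0099, -0.0046]), 'gripper_force': 0.0, 'grip_width': 1.0018443788119924} -0.0188
scene bath 0.68 [298.5, 244.4, 98.0, 64.8] [ 0.3617 -0.5112  0.0012] [ 0.6014 -0.0813  0.1144] [ 0.4494 -0.1751  0.0665]
scene handle 0.76 [186.3, 305.1, 56.0, 70.9] [ 0.1905 -0.0242 -0.0011] [0.6124 0.5118 0.3769] [0.5029 0.145  0.0352]
scene rail_line 0.57 [297.2, 247.2, 99.3, 66.3] [ 0.3617 -0.496  -0.0005] [ 0.656  -0.0813  0.1144] [ 0.4502 -0.1766  0.066 ]
scene jug_in_work 0.61 [186.2, 305.6, 57.8, 69.6] [ 0.1911 -0.038  -0.0011] [0.6341 0.5118 0.3815] [0.5035 0.143  0.0318]
scene jug_in_work 0.58 [358.6, 206.2, 26.9, 35.9] [ 0.2065 -0.7879 -0.0002] [0.5095 0.083  0.3253] [ 0.4153 -0.479
[... 519 characters left out ...]
77.4] [ 0.3526 -0.3201 -0.003 ] [ 0.5705 -0.0854  0.1199] [ 0.4576 -0.2012  0.0123]
top rail_line 0.56 [289.4, 246.5, 91.7, 78.8] [ 0.3497 -0.3172 -0.003 ] [ 0.5612 -0.0771  0.1199] [ 0.4589 -0.1996  0.0124]
top jug_in_work 0.85 [405.4, 269.7, 49.3, 30.0] [ 0.3708 -0.5769 -0.0026] [ 0.4487 -0.4486  0.1062] [ 0.4113 -0.5195  0.0477]
top colour_dish 0.94 [294.9, 198.6, 28.7, 27.1] [ 0.562  -0.2431 -0.0039] [ 0.6286 -0.178   0.0245] [ 0.5967 -0.2102  0.0111]
top pot_cobalt 0.62 [176.9, 173.1, 12.9, 16.4] [0.6284 0.098  0.0108] [0.6663 0.1343 0.0555] [0.6448 0.1132 0.0497]
top pot_cobalt 0.52 [294.9, 197.8, 23.1, 23.3] [ 0.5647 -0.2431  0.004 ] [ 0.6272 -0.1812  0.0245] [ 0.5965 -0.2121  0.0106]
```

View pics/a.png

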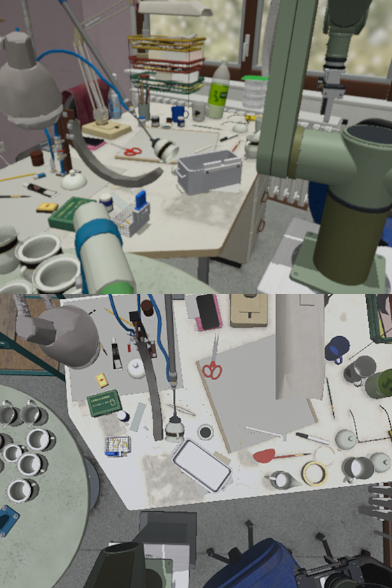

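```bash
cat > b.py <<'E'
from h import *
np.set_printoptions(precision=4,suppress=True)
p=manip.snapshot("top")
img=p["pixels"][140:300,130:350,::-1]
cv2.imwrite("pics/b.png",cv2.resize(img,None,fx=3.6,fy=3.6,interpolation=cv2.INTER_CUBIC))
m=np.ones((420,560),bool);w=world(p,m)
print("cam",-np.array(p["R"]).T@p["t"],p["fx"])
# handle: high points near basket
x,y,z=w.T
s=(abs(x-.53)<.09)&(abs(y-.125)<.08)&(z>.085)&(z<.14); q=w[s];print(len(q),q.min(0),q.max(0))
print(cv2.minAreaRect((q[:,:2]*1000).astype(np.float32)))
s=(abs(x-.46)<.14)&(abs(y+.2)<.14)&(z>.07)&(z<.13);q=w[s]
print(cv2.minAreaRect((q[:,:2]*1000).astype(np.float32)),np.percentile(q[:,2],[5,25,50,75,95,99]))
# heights coarse map, max z per 5cm cell
for xx in np.arange(.25,.85,.05):
    print(round(xx,2),[int(1000*max(z[(abs(x-xx)<.025)&(abs(y-yy)<.025)],default=0)) for yy in np.arange(.35,-.5,-.05)])
E
python3 b.py
```

```text
cam [ 0.4547 -0.1964  1.1338] 402.29216689831304
96 [0.4886 0.1101 0.0853] [0.5025 0.1482 0.1251]
((495.3906555175781, 129.2865753173828), (11.781254768371582, 38.1578254699707), 4.7232208251953125)
((457.1745300292969, -197.4949951171875), (238.8612060546875, 121.8492431640625), 55.34767532348633) [0.086  0.0951 0.0974 0.1023 0.1141 0.1156]
0.25 [48, 47, 47, 0, 0, 0, 0, 0, 588, 591, 0, 0, -737, -739, -740, -739, -738]
0.3 [46, 46, 48, 0, 0, 8, 6, 7, 7, 7, 5, 5, 4, 0, 0, 0, 0]
0.35 [47, 47, 47, 0, 8, 8, 7, 7, 6, 7, 6, 112, 115, 68, 6, 7, 6]
0.4 [47, 47, 47, 6, 7, 7, 7, 8, 7, 8, 116, 117, 115, 101, 7, 8, 85]
0.45 [47, 47, 45, 6, 7, 7, 7, 7, 7, 111, 116, 16, 96, 100, 7, 8, 80]
0.5 [123, 48, 42, 45, 125, 124, 9, 8, 7, 101, 17, 100, 99, 97, 14, 15, 16]
0.55 [125, 46, 6, 45, 45, 45, 7, 106, 160, 179, 162, 99, 19, 20, 18, 19, 16]
0.6 [46, 41, 9, 9, 8, 10, 8, 99, 163, 178, 170, 22, 22, 19, 593, 595, 591]
0.65 [43, 8, 37, 39, 54, 56, 9, 59, 59, 211, 13, 23, 20, 21, 604, 606, 599]
0.7 [7, 8, 39, 39, 41, 8, 10, 48, 45, 279, 11, 8, 18, 18, 605, 606, 598]
0.75 [9, 10, 509, 514, 436, 345, 10, 61, 9, 338, 8, 19, 20, 18, 606, 606, 598]
0.8 [9, 10, 513, 515, 450, 390, 99, 107, 377, 396, 7, 26, 27, 18, 604, 610, 598]
```

View pics/b.png

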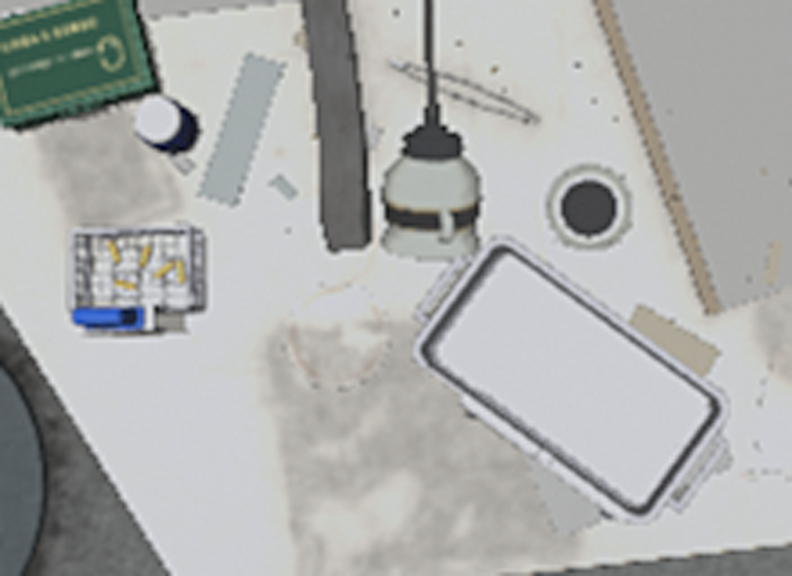

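Call:
{"api": "send_rows", "payload": {
  "series": [
    [[10,-10,-10,-2],[35,-36,-20,-5],[65,-68,-30,-9],[95,-100,-40,-13],[125,-131,-50,-17],[155,-162,-60,-21],[185,-194,-70,-25],[215,-225,-80,-29],[245,-257,-90,-33],[270,-283,-95,-36],[288,-302,-95,-38],[296,-310,-95,-38.6],[296,-310,-95,-38.6],[296,-310,-95,-38.6]]
  ]
}}

```text
t: 2.15
ee_pos: [0.3585, -0.1708, 0.3005]
eef_rot: [0.0, 0.887, 0.462, -0.0]
wrist_force: [0.0, 0.3, 0.5]
grip_width: 1.002
gripper_force: 0.0
```

```bash
python3 - <<'E'
from h import *
np.set_printoptions(precision=4,suppress=True)
s=manip.state();print(s['t'],s['ee_pos'],s['eef_rot'],s['qpos'])
p=manip.snapshot("wrist");save(p,"w1")
print("cam",-np.array(p["R"]).T@p["t"],p["fx"],p["R"])
w=world(p,np.ones((420,560),bool));x,y,z=w.T
k=(abs(x-.45)<.15)&(abs(y+.2)<.15)
print(np.histogram(z[k],bins=np.arange(.08,.13,.003)))
np.save("w1.npy",w)
E
```

```text
2.15 [ 0.3585 -0.1708  0.3005] [ 0.0002  0.8869  0.462  -0.0003] [-0.6628 -0.2538  1.798  -0.0007  1.5973 -0.0525]
cam [ 0.3966 -0.1171  0.4796] 360.1488825960161 [[ 0.8201 -0.5723  0.0009]
 [-0.5564 -0.797   0.2351]
 [-0.1339 -0.1933 -0.972 ]]
(array([ 330,  296,  213,  120, 1170, 1670,   44,   41,   47,  166,  854,
          3,    0,    0,    0,    0]), array([0.08 , 0.083, 0.086, 0.089, 0.092, 0.095, 0.098, 0.101, 0.104,
       0.107, 0.11 , 0.113, 0.116, 0.119, 0.122, 0.125, 0.128]))
```

View pics/w1.png

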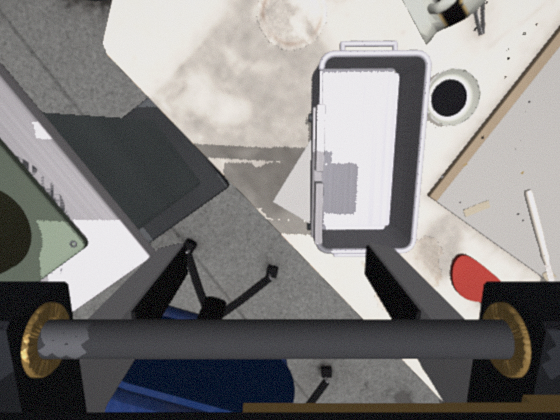

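The wrist view shows the bath upright in the frame, the rail as a white strip at columns 314-326, rows 105-240, with a dark break near (320,178) that should be the notch.

```bash
cat > c.py <<'E'
from h import *
np.set_printoptions(precision=4,suppress=True)
p=manip.snapshot("wrist")
w=world(p,np.ones((420,560),bool));x,y,z=w.T
k=(abs(x-.45)<.15)&(abs(y+.2)<.15)
# rim rect
q=w[k&(z>.09)&(z<.099)]
r=w[k&(z>.109)&(z<.117)]
for a in (q,r): print(len(a),cv2.minAreaRect((a[:,:2]*1000).astype(np.float32)))
l=cv2.fitLine((r[:,:2]*1000).astype(np.float32),cv2.DIST_HUBER,0,.01,.01).ravel();print(l,np.degrees(np.arctan2(l[1],l[0])))
d=l[:2]/np.linalg.norm(l[:2]); d=d*np.sign(d[1]); n=np.array([d[1],-d[0]])
s=r[:,:2]@d*1000; u=r[:,:2]@n*1000
print("s",np.percentile(s,[0,1,99,100]),"u",np.percentile(u,[0,2,50,98,100]),"z",np.median(r[:,2]))
h,e=np.histogram(s,bins=np.arange(s.min(),s.max()+3,3)); print(e[:1],h)
print("rim u,s", np.percentile(q[:,:2]@n*1000,[0,.5,99.5,100]),np.percentile(q[:,:2]@d*1000,[0,.5,99.5,100]))
c=p["pixels"][60:260,280:450,::-1];cv2.imwrite("pics/c.png",cv2.resize(c[30:190,15:65],None,fx=6,fy=3.7,interpolation=cv2.INTER_CUBIC))
E
python3 c.py
```

```text
2955 ((459.0622863769531, -198.47427368164062), (212.67832946777344, 117.95850372314453), 55.45381164550781)
1003 ((405.2701416015625, -183.6096954345703), (143.2999267578125, 8.179473876953125), 55.48943328857422)
[   0.5669    0.8238  407.3843 -180.3838] 55.46432
s [  6.8529   8.1531 149.1608 150.1511] u [433.8307 434.0171 437.8477 441.6997 442.0127] z 0.11079135234789059
[6.8529] [22 22 15 21 20 16 20 19 21 21 22 24 24 19 22 23 24 24 22 24 18 20  0  0
  0  0 24 24 24 24 24 24 24 24 23 24 24 24 26 25 26 24 28 28 24 24 24 24]
rim u,s [431.6955 431.8434 549.2653 549.6762] [ -9.5941  -8.8766 202.6267 203.0889]
```

View pics/c.png

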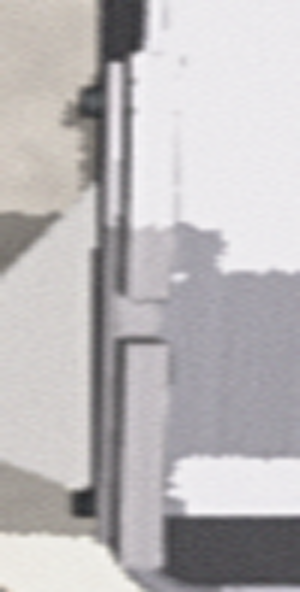

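Call:
{"api": "send_rows", "payload": {
  "series": [
    [[10,0,0,-2],[35,-2,2,-6],[70,-4,5,-11],[105,-6,8,-16],[140,-8,11,-21],[175,-10,14,-26],[210,-12,17,-31],[235,-13,20,-35],[252,-15,20,-37],[259,-15,20,-37],[259,-15,20,-37],[259,-15,20,-37]]
  ]
}}

```text
t: 3.45
ee_pos: [0.4949, 0.0498, 0.2804]
eef_rot: [-0.0, 0.695, 0.719, -0.0]
wrist_force: [-0.0, 0.4, -0.1]
grip_width: 1.0
gripper_force: 0.0
```

```bash
cat > d.py <<'E'
from h import *
np.set_printoptions(precision=4,suppress=True)
s=manip.state();print(s['t'],s['ee_pos'],s['eef_rot'],s['qpos'])
p=manip.snapshot("wrist");save(p,"w2")
w=world(p,np.ones((420,560),bool));x,y,z=w.T
px=p["pixels"].reshape(-1,3).astype(int)[(p["range_z"]>0).ravel()]
k=(abs(x-.53)<.1)&(abs(y-.125)<.1)
blue=(px[:,2]>px[:,0]+60)
q=w[k&blue&(z>.08)];print(len(q),q.min(0),q.max(0))
t=q[q[:,2]>q[:,2].max()-.006];R=cv2.minAreaRect((t[:,:2]*1000).astype(np.float32));print(len(t),R,np.median(t[:,2]))
b=w[k&(z>.03)&(z<.075)];print(cv2.minAreaRect((b[:,:2]*1000).astype(np.float32)))
E
python3 d.py
```

```text
3.45 [0.4949 0.0498 0.2804] [-0.      0.6948  0.7192 -0.0003] [-0.0737 -0.0113  1.625  -0.0004  1.5282 -0.1083]
649 [0.487  0.111  0.0804] [0.5037 0.1539 0.1228]
515 ((494.90972900390625, 132.58270263671875), (11.843871116638184, 34.9963493347168), 2.4212663173675537) 0.11945075347932042
((556.5814819335938, 136.84805297851562), (144.79737854003906, 92.83091735839844), 4.01143741607666)
```

View pics/w2.png

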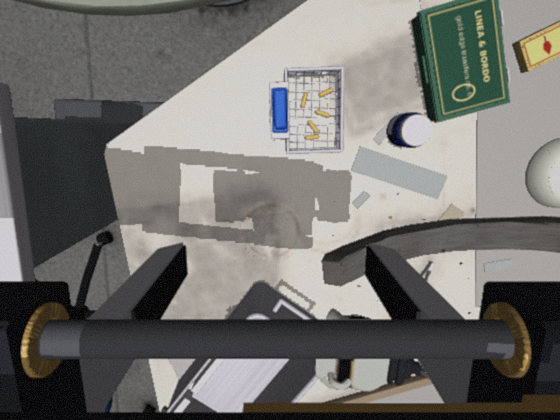

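Call:
{"api": "send_rows", "payload": {
  "series": [
    [[20,1,20,0],[45,2,50,0],[68,3,80,0],[80,3,110,0],[83,3,130,0],[83,3,150,0],[83,3,170,0],[83,3,183,0],[83,3,192,0],[83,3,196,0],[83,3,196,0],[83,3,196,0]]
  ]
}}

```text
t: 4.7
ee_pos: [0.4958, 0.1334, 0.0853]
eef_rot: [0.001, 0.695, 0.719, 0.001]
wrist_force: [0.0, 0.4, 0.5]
grip_width: 1.003
gripper_force: 0.0
```

Call:
{"api": "send_rows", "payload": {
  "claw": 0,
  "series": [
    [[0,0,0,0],[0,0,0,0],[0,0,0,0],[0,0,0,0],[0,0,0,0],[0,0,0,0],[0,0,0,0],[0,0,0,0]]
  ]
}}

```text
t: 5.5
ee_pos: [0.4951, 0.1334, 0.0844]
eef_rot: [-0.0, 0.694, 0.72, -0.0]
wrist_force: [0.3, -0.4, 0.3]
grip_width: 0.358
gripper_force: 0.0
```

Call:
{"api": "send_rows", "payload": {
  "series": [
    [[0,0,0,0],[0,0,0,0],[0,0,0,0],[0,0,0,0],[0,0,0,0],[0,0,0,0],[0,0,0,0]]
  ]
}}

```text
t: 6.2
ee_pos: [0.4952, 0.1335, 0.0845]
eef_rot: [0.0, 0.694, 0.72, 0.0]
wrist_force: [0.8, -0.3, -1.0]
grip_width: 0.123
gripper_force: 30.0
```

```bash
python3 -c "
from h import *
print(manip.state())"
```

```text
{'t': 6.2, 'qpos': array([9.43443704e-02, 2.12327690e-01, 1.80631397e+00, 2.36926789e-05,
       1.12255756e+00, 5.89562202e-02]), 'joint_vel': array([-0.00039518,  0.00155064, -0.00047191, -0.00044149,  0.002007  ,
       -0.00074713]), 'effort': array([ 8.95182282e-03, -3.35959589e+01, -2.39908272e+01,  2.07416795e-02,
        3.36918365e-01, -5.62983536e-03]), 'ee_pos': array([0.49523269, 0.13345392, 0.08448807]), 'eef_rot': array([1.19931673e-04, 6.94488825e-01, 7.19503463e-01, 1.56289818e-04]), 'wrist_force': array([ 0.78882733, -0.28983311, -0.98850901]), 'moment': array([ 0.02649767, -0.32048178,  0.01756285]), 'gripper_force': 29.953233897686005, 'grip_width': 0.12307531131736592}
```

Call:
{"api": "send_rows", "payload": {
  "series": [
    [[0,0,-2,0],[0,0,-7,0],[0,0,-15,0],[0,0,-26,0],[0,0,-40,0],[0,0,-56,0],[0,0,-74,0],[0,0,-92,0],[0,0,-110,0],[0,0,-128,0],[0,0,-146,0],[0,0,-164,0],[0,0,-180,0],[0,0,-193,0],[0,0,-203,0],[0,0,-210,0],[0,0,-214,0],[0,0,-215,0],[0,0,-215,0]]
  ]
}}

```text
t: 8.1
ee_pos: [0.4948, 0.1334, 0.2989]
eef_rot: [-0.0, 0.694, 0.72, -0.0]
wrist_force: [0.2, -0.0, -2.4]
grip_width: 0.123
gripper_force: 30.0
```

Call:
{"api": "send_rows", "payload": {
  "series": [
    [[-2,-1,0,0.2],[-7,-2,0,0.8],[-16,-5,0,1.8],[-28,-9,0,3.2],[-43,-14,0,5],[-61,-20,0,7.1],[-81,-26,0,9.5],[-102,-33,0,12],[-124,-40,0,14.5],[-146,-47,0,17.1],[-168,-55,0,19.7],[-190,-62,0,22.3],[-211,-69,0,24.8],[-232,-75,0,27.2],[-251,-82,0,29.5],[-268,-87,0,31.5],[-283,-92,0,33.2],[-295,-96,0,34.6],[-304,-99,0,35.7],[-310,-101,0,36.4]]
  ]
}}

```text
t: 10.1
ee_pos: [0.4047, -0.1807, 0.2995]
eef_rot: [0.0, 0.885, 0.466, 0.0]
wrist_force: [-0.6, 0.5, -2.0]
grip_width: 0.125
gripper_force: 30.0
```

Call:
{"api": "send_rows", "payload": {
  "series": [
    [[0,0,0,0.2],[0,0,0,0.2],[0,0,0,0.2]]
  ]
}}

```text
t: 10.4
ee_pos: [0.4053, -0.1795, 0.2994]
eef_rot: [-0.0, 0.885, 0.465, 0.0]
wrist_force: [-0.1, -0.1, -1.7]
grip_width: 0.127
gripper_force: 30.0
```

```bash
cat > e.py <<'E'
from h import *
np.set_printoptions(precision=4,suppress=True)
s=manip.state();q=s['eef_rot'];yaw=np.degrees(2*np.arctan2(q[2],q[1]))-90
d=np.array([.5669,.8238]);n=np.array([.8238,-.5669]);e=s['ee_pos'][:2]*1000
print(s['t'],s['ee_pos'],q,"yaw",yaw,"u",e@n,"s",e@d,"F",s['wrist_force'],s['moment'],s['grip_width'])
F=s['wrist_force'][:2]; print("Fu",F@n,"Fs",F@d)
E
python3 e.py; python3 - <<'E'
from h import *
np.set_printoptions(precision=2,suppress=True)
p=manip.snapshot("wrist");save(p,"w3")
w=world(p,np.ones((420,560),bool))*1000
n=np.array([.8238,-.5669]);d=np.array([.5669,.8238]);u=w[:,:2]@n;s=w[:,:2]@d;z=w[:,2]
k=(abs(u-438)<8)&(s>0)&(s<160)&(z>107)&(z<115);print(k.sum())
if k.sum()>50:
    print(np.percentile(u[k],[1,50,99]),np.histogram(s[k],bins=np.arange(0,160,3)))
E
```

```text
10.4 [ 0.4053 -0.1795  0.2994] [-0.0001  0.8851  0.4655  0.0001] yaw -34.517876859979104 u 435.58306428622024 s 81.91068040001234 F [-0.0881 -0.0886 -1.7229] [ 0.0351 -0.0463 -0.016 ] 0.12691265298287108
Fu -0.022333727120566763 Fs -0.12293568003721157
529
[434.72 437.85 441.95] (array([ 0,  0,  0,  0,  0,  0,  0,  0,  0,  0,  0,  0,  0,  0,  0,  0,  0,
        0,  0,  0,  0,  0,  0,  0,  7,  0,  0,  0, 15, 24, 22, 24, 24, 24,
       24, 24, 24, 24, 24, 24, 24, 24, 23, 23, 24, 24, 24, 24, 24, 23,  8,
        0,  0]), array([  0,   3,   6,   9,  12,  15,  18,  21,  24,  27,  30,  33,  36,
        39,  42,  45,  48,  51,  54,  57,  60,  63,  66,  69,  72,  75,
        78,  81,  84,  87,  90,  93,  96,  99, 102, 105, 108, 111, 114,
       117, 120, 123, 126, 129, 132, 135, 138, 141, 144, 147, 150, 153,
       156, 159]))
```

View pics/w3.png

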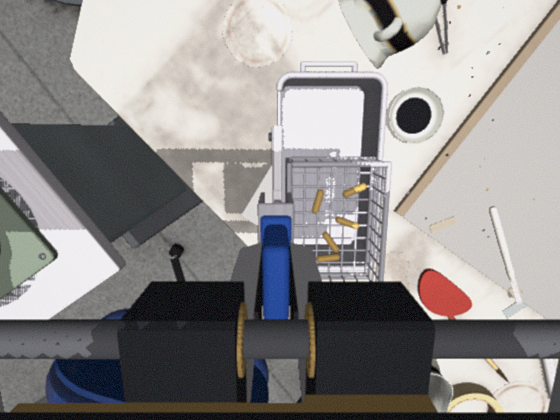

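The basket hangs level with all five nibs in it. The handle is at (275,260) and the bend's far end at (275,205), with the rail running up to (277,130).

```bash
python3 - <<'E'
from h import *
np.set_printoptions(precision=2,suppress=True)
p=manip.snapshot("wrist")
m=p["range_z"]>0;w=world(p,m)*1000;px=p["pixels"][m].astype(int)
n=np.array([.8238,-.5669]);d=np.array([.5669,.8238]);u=w[:,:2]@n;s=w[:,:2]@d;z=w[:,2]
b=(px[:,2]>px[:,0]+60)&(z>270)&(z<345)&(abs(u-436)<15)
print("handle",np.percentile(u[b],[1,50,99]),np.percentile(s[b],[1,99]),np.percentile(z[b],[1,99]))
for lo,hi in((284,300),(250,284),(200,260)):
    k=~b&(z>lo)&(z<hi)&(u>420)&(u<520)&(s>50)&(s<150);print(lo,k.sum(),np.percentile(u[k],[0,1,50,99,100]),np.percentile(s[k],[0,50,98,99,100]))
k=(z>283)&(z<297)&(s>95)&(s<115)&(abs(u-436)<18);print("bend",k.sum(),u[k].min(),u[k].max(),s[k].max(),np.median(z[k]))
E
```

```text
handle [429.08 436.38 443.34] [ 66.2  102.79] [296.43 336.04]
284 694 [426.28 426.34 435.92 445.67 445.83] [ 87.37 104.74 109.15 109.25 109.4 ]
250 1573 [425.48 427.32 497.17 508.06 508.32] [ 50.02 116.49 127.7  127.73 127.85]
200 5252 [427.86 442.87 489.09 507.74 508.32] [ 50.02  96.8  127.42 127.65 127.85]
bend 665 426.27790051107866 445.59131627701134 109.48401437386985 292.91641493206697
```

Call:
{"api": "send_rows", "payload": {
  "series": [
    [[0,0,2,0],[-0.5,0.1,8,0],[-1,0.2,17,0],[-1.5,0.3,28,0],[-2,0.4,41,0],[-2.7,0.5,54,0],[-2.7,0.5,67,0],[-2.7,0.5,80,0],[-2.7,0.5,93,0],[-2.7,0.5,106,0],[-2.7,0.5,118,0],[-2.7,0.5,129,0],[-2.7,0.5,138,0],[-2.7,0.5,145,0],[-2.7,0.5,149,0],[-2.7,0.5,150,0],[-2.7,0.5,150,0],[-2.7,0.5,150,0]]
  ]
}}

```text
t: 12.3
ee_pos: [0.4044, -0.1828, 0.15]
eef_rot: [0.001, 0.885, 0.465, 0.0]
wrist_force: [-0.3, 0.2, -2.4]
grip_width: 0.125
gripper_force: 30.0
```

```bash
python3 e.py
```

```text
12.3 [ 0.4044 -0.1828  0.15  ] [0.0005 0.8853 0.4651 0.0003] yaw -34.569327470499594 u 436.75194527432325 s 78.69482063030561 F [-0.3211  0.1954 -2.3896] [-0.0287  0.0105 -0.0132] 0.12494541552186257
Fu -0.37527652280216117 Fs -0.02110484691329598
```

Call:
{"api": "send_rows", "payload": {
  "series": [
    [[0,0,2,0],[0,0,4,0],[0,0,6,0],[0,0,8,0],[0,0,10,0],[0,0,12,0],[0,0,13,0],[0,0,14,0],[0,0,15,0],[0,0,16,0],[0,0,16,0]]
  ]
}}

```text
t: 13.4
ee_pos: [0.4037, -0.1822, 0.1332]
eef_rot: [-0.0, 0.885, 0.465, -0.0]
wrist_force: [-1.8, 2.2, -2.2]
grip_width: 0.128
gripper_force: 30.0
```

```bash
python3 e.py
```

```text
13.4 [ 0.4037 -0.1822  0.1332] [-0.0004  0.8853  0.4651 -0.0002] yaw -34.56883786226619 u 435.84061306692666 s 78.72688570891862 F [-1.8479  2.2026 -2.1888] [0.3879 0.6043 0.0071] 0.12779097092389655
Fu -2.770931088447395 Fs 0.7669605804315309
```

Call:
{"api": "send_rows", "payload": {
  "series": [
    [[0,0,1,0],[0,0,2,0],[0,0,3,0],[0,0,4,0],[0,0,4,0]]
  ]
}}

```text
t: 13.9
ee_pos: [0.4047, -0.1829, 0.131]
eef_rot: [0.001, 0.885, 0.465, 0.0]
wrist_force: [-3.7, 3.1, 6.8]
grip_width: 0.126
gripper_force: 30.0
```

```bash
python3 e.py
```

```text
13.9 [ 0.4047 -0.1829  0.131 ] [0.0007 0.8852 0.4651 0.0003] yaw -34.56434598888316 u 437.06756074498117 s 78.73356622925604 F [-3.7205  3.0767  6.84  ] [0.7242 1.0878 0.0637] 0.12626398124664132
Fu -4.809138283210071 Fs 0.42543041763907985
```

Call:
{"api": "send_rows", "payload": {
  "series": [
    [[0,-0.3,0,0],[0,-0.5,0.7,0],[0,-0.5,1.4,0],[0,-0.5,2,0],[0,-0.5,2,0]]
  ]
}}

```text
t: 14.4
ee_pos: [0.4053, -0.1834, 0.1308]
eef_rot: [0.002, 0.885, 0.465, 0.001]
wrist_force: [-5.6, 3.5, 15.4]
grip_width: 0.128
gripper_force: 30.0
```

```bash
python3 e.py
```

```text
14.4 [ 0.4053 -0.1834  0.1308] [0.0018 0.8852 0.4651 0.0009] yaw -34.56267945005033 u 437.8230291852432 s 78.69437247368752 F [-5.6209  3.4649 15.4479] [ 0.9571  1.3625 -0.0038] 0.1280280997061821
Fu -6.59476958493894 Fs -0.3321495503549798
```

Call:
{"api": "send_rows", "payload": {
  "series": [
    [[0,0,-1.5,0],[0,0,-3,0],[0,-0.5,-4,0],[0,-1,-4,0],[0,-1.5,-4,0],[0,-2,-4,0],[0,-2,-4,0]]
  ]
}}

```text
t: 15.1
ee_pos: [0.4026, -0.1815, 0.1316]
eef_rot: [0.001, 0.885, 0.465, 0.0]
wrist_force: [0.7, 0.5, -3.3]
grip_width: 0.131
gripper_force: 30.0
```

```bash
python3 e.py
```

```text
15.1 [ 0.4026 -0.1815  0.1316] [0.0008 0.8853 0.465  0.0004] yaw -34.57454713097367 u 434.5478852077853 s 78.69665977323297 F [ 0.7137  0.5318 -3.3261] [-0.147  -0.1564 -0.0127] 0.13142927511447336
Fu 0.28643431572265926 Fs 0.8426793214076072
```

Call:
{"api": "send_rows", "payload": {
  "series": [
    [[0,0.5,0,0],[0,0.5,1,0],[0,0.5,2,0],[0,0.5,3,0],[0,0.5,4,0],[0,0.5,4,0]]
  ]
}}

```text
t: 15.7
ee_pos: [0.4026, -0.1815, 0.1278]
eef_rot: [0.0, 0.885, 0.465, 0.0]
wrist_force: [-0.8, 0.4, 3.8]
grip_width: 0.124
gripper_force: 30.0
```

```bash
python3 e.py
```

```text
15.7 [ 0.4026 -0.1815  0.1278] [0.0003 0.8853 0.465  0.0002] yaw -34.576761222387475 u 434.59344642857087 s 78.74441559266172 F [-0.8028  0.3926  3.7823] [ 0.1894  0.2289 -0.092 ] 0.12426171319294264
Fu -0.8839408103437117 Fs -0.13169984005929172
```

Call:
{"api": "send_rows", "payload": {
  "series": [
    [[0,0,0.7,0],[0,0,1.4,0],[0,0,2.1,0],[0,0,2.8,0],[0,0,2.8,0]]
  ]
}}

```text
t: 16.2
ee_pos: [0.4026, -0.1815, 0.1245]
eef_rot: [0.0, 0.885, 0.465, 0.0]
wrist_force: [1.7, -1.3, 0.7]
grip_width: 0.126
gripper_force: 30.0
```

```bash
python3 e.py
```

```text
16.2 [ 0.4026 -0.1815  0.1245] [0.0003 0.8853 0.4651 0.0002] yaw -34.57290985299068 u 434.5581238435107 s 78.74923689753751 F [ 1.6884 -1.2668  0.6892] [-0.0543 -0.1839 -0.0838] 0.12572457363532463
Fu 2.1090978091943544 Fs -0.08643515958251963
```

Call:
{"api": "send_rows", "payload": {
  "series": [
    [[0,0.5,0.7,0],[0,0.5,1.4,0],[0,0.5,2.1,0],[0,0.5,2.8,0],[0,0.5,2.8,0]]
  ]
}}

```text
t: 16.7
ee_pos: [0.4026, -0.1815, 0.1213]
eef_rot: [-0.0, 0.885, 0.465, -0.0]
wrist_force: [1.2, -1.8, -2.9]
grip_width: 0.125
gripper_force: 30.0
```

```bash
python3 e.py
```

```text
16.7 [ 0.4026 -0.1815  0.1213] [-0.0001  0.8852  0.4651 -0.0001] yaw -34.56256582374796 u 434.57451995661796 s 78.70852838172334 F [ 1.2061 -1.8255 -2.923 ] [-0.1754 -0.2466 -0.081 ] 0.12485428245220095
Fu 2.028439777620998 Fs -0.820130573844106
```

Call:
{"api": "send_rows", "payload": {
  "series": [
    [[0,0.5,0.6,0],[0,0.7,1.2,0],[0,0.7,1.8,0],[0,0.7,1.8,0]]
  ]
}}

```text
t: 17.1
ee_pos: [0.4028, -0.1816, 0.1204]
eef_rot: [-0.001, 0.885, 0.465, -0.0]
wrist_force: [-3.8, 1.7, 4.6]
grip_width: 0.126
gripper_force: 30.0
```

```bash
python3 e.py
```

```text
17.1 [ 0.4028 -0.1816  0.1204] [-0.0007  0.8852  0.4652 -0.0005] yaw -34.554682121253975 u 434.77731399149866 s 78.70041768624867 F [-3.7674  1.6726  4.6398] [0.346  0.6411 0.0463] 0.12556684362390544
Fu -4.051733284406082 Fs -0.75786774347006
```

Call:
{"api": "send_rows", "payload": {
  "series": [
    [[0,0,0.6,0],[0,0,1.2,0],[0,0,1.2,0]]
  ]
}}

```text
t: 17.4
ee_pos: [0.4028, -0.1817, 0.1204]
eef_rot: [-0.001, 0.885, 0.465, -0.001]
wrist_force: [-6.0, 3.4, 12.5]
grip_width: 0.125
gripper_force: 30.0
```

```bash
python3 e.py
```

```text
17.4 [ 0.4028 -0.1817  0.1204] [-0.0008  0.8852  0.4652 -0.0006] yaw -34.54954697103257 u 434.7915020644902 s 78.68694553808542 F [-6.0086  3.394  12.4733] [ 0.7526  1.1801 -0.0004] 0.1248642447681143
Fu -6.873931410072621 Fs -0.6103006619867819
```

Call:
{"api": "send_rows", "payload": {
  "series": [
    [[0,-0.3,-1,0],[0,-0.6,-2.2,0],[0,-0.6,-2.2,0],[0,-0.6,-2.2,0]]
  ]
}}

```text
t: 17.8
ee_pos: [0.4027, -0.1816, 0.1206]
eef_rot: [-0.0, 0.885, 0.465, -0.0]
wrist_force: [-0.3, 0.1, -2.2]
grip_width: 0.122
gripper_force: 30.0
```

Call:
{"api": "send_rows", "payload": {
  "claw": 0.5,
  "series": [
    [[0,0,0,0],[0,0,0,0],[0,0,0,0],[0,0,0,0],[0,0,0,0],[0,0,0,0],[0,0,0,0],[0,0,0,0]]
  ]
}}

```text
t: 18.6
ee_pos: [0.4028, -0.1816, 0.121]
eef_rot: [-0.0, 0.885, 0.465, -0.0]
wrist_force: [-0.3, 0.2, 0.2]
grip_width: 0.502
gripper_force: 0.0
```

```bash
python3 e.py
```

```text
18.6 [ 0.4028 -0.1816  0.121 ] [-0.      0.8853  0.4651 -0.    ] yaw -34.56797869874125 u 434.8082653358845 s 78.72838522289646 F [-0.292   0.2242  0.2102] [-0.0658 -0.0496 -0.0129] 0.5024320849634499
Fu -0.3676324176429439 Fs 0.019210144550749875
```

Lift clear, back off toward -tool x, and look.

Call:
{"api": "send_rows", "payload": {
  "series": [
    [[0,0,-5,0],[0,0,-15,0],[0,0,-30,0],[0,0,-50,0],[0,0,-75,0],[0,0,-100,0],[0,0,-125,0],[-10,0,-150,0],[-30,0,-170,0],[-50,0,-180,0],[-70,0,-180,0],[-80,0,-180,0],[-80,0,-180,0],[-80,0,-180,0]]
  ]
}}

```text
t: 20.0
ee_pos: [0.3575, -0.2471, 0.3009]
eef_rot: [-0.0, 0.885, 0.465, 0.0]
wrist_force: [-0.4, 1.1, 0.3]
grip_width: 0.499
gripper_force: 0.0
```

```bash
python3 - <<'E'
from h import *
np.set_printoptions(precision=2,suppress=True)
p=manip.snapshot("wrist");save(p,"w4")
m=p["range_z"]>0;w=world(p,m)*1000;px=p["pixels"][m].astype(int)
n=np.array([.8238,-.5669]);d=np.array([.5669,.8238]);u=w[:,:2]@n;s=w[:,:2]@d;z=w[:,2]
b=(px[:,2]>px[:,0]+60)&(z>110)&(z<175)&(abs(u-436)<25);t=b&(z>150)
print("handle",np.percentile(u[t],[1,50,99]),np.percentile(s[t],[1,99]),np.percentile(z[b],[1,99]))
print(cv2.minAreaRect(w[t][:,:2].astype(np.float32)))
E
```

```text
handle [431.26 436.52 442.67] [60.37 95.59] [117.49 157.61]
((404.2447509765625, -183.45541381835938), (35.366539001464844, 11.506343841552734), 55.30685806274414)
```

View pics/w4.png

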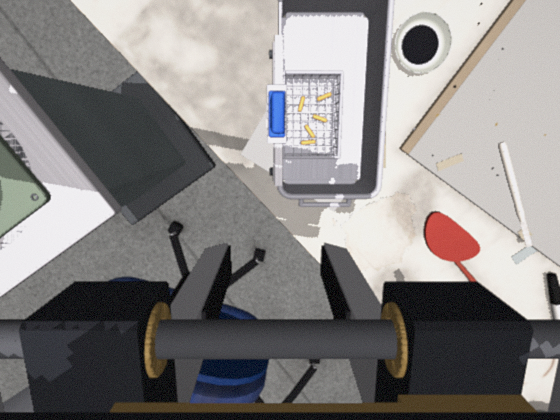

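The basket hangs in the bath, with its handle at (277,112) and all five nibs in it. It is square to the rail, and the handle top at 157 mm matches the home height of 156 mm.

```bash
python3 -c "
from station import manip
print(manip.hand_in())"
```

```text
the job is handed in; nothing more can be done
None
```

The basket hangs fully home on the rail, key in the notch and catch past the bead, level with all five nibs in it. The push never read above about 16 N, the jug, dish and pot were not touched, and I handed the job in at about 20 s.

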